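Off-centre load check of a load cell plate

ROBOT

A 6-joint arm with a two-finger parallel gripper is mounted at the origin on the work surface. World frame = base frame: x ahead of the robot, y to its left, z up, the work surface at z = 0. Lengths are in m, angles in rad, forces in N, time in s.
With the tool pointing down it reaches from about 0.25 to 0.85 m from the base axis. Payload 12.5 kg.
Tool frame: the origin (TCP) lies midway between the tips of the shut fingers; the grasp point (between the pads) lies 19 mm behind it; z points along the fingers, y is the line along which they close (so a half turn about z gives the same grasp; the last joint's range is limited). The gripper opens to 93 mm and grips with 3 to 60 N. Pads are 15 mm wide; open, the fingers measure 128 mm over their backs; the gripper's body (75 mm by 188 mm) begins 65 mm behind the grasp point.
Start: joints at [1.21, 0.351, 1.652, -0, 1.139, -0.085], TCP at [0.15, 0.529, 0.219] pointing down, gripper open.
Joint ranges: [-2.75, 2.75], [-0.79, 2.1], [0.01, 2.65], [-1.57, 4.71], [0.07, 3.14], [-2.87, 2.87]. Speed limits (rad/s): [2.22, 2.22, 2.79, 3.14, 3.14, 3.14].

INTERFACE

Orientations are given as a unit quaternion [x, y, z, w].
In Python, from workcell import bot gives the robot as it stands. The module is installed in compiled form; this text tells all that it offers.
- The arm moves only by the shell command python3 -m inch 'ROWS' [OPENING]. ROWS is JSON, a list of rows, each an object with "delta_pos": the shift along the tool's x, y, z in m, a list of three; "spin": the turn about the tool's z in degrees. In form: [{"delta_pos": [tx, ty, tz], "spin": spin}, ...]. A call has 1 to 5 rows; each row shifts and turns the commanded pose from where the row before left it, along the tool's axes as they then stand; what a row does not reach is not made up. A row lasts 1/12 s, in which the tool goes at most 41.7 mm and 7.16 degrees, less where a joint would pass 70% of its speed; a pose out of reach is approached as far as the arm can. A call with a gripper value outside its range is refused whole. OPENING is the opening, from 0 (shut) to 1 (fully open), set as the call begins (- or left out, the last holds). The fingers move at their own pace and stop on an object; the grip force is fixed at half the most. Time passes only in rows, so rows that do not move let the fingers close. It gives the time, the measured TCP pose, the force, the opening and the grip force at its end, in the units of the state.
- bot.get_obs(): the state, without advancing time (a new reading comes with each control period).
- bot.capture(name): name is "scene" or "top" or "wrist"; returns the picture (420x560x3 uint8, red, green, blue); there is no depth.
- bot.camera_model(name): a dict with "vfov" (degrees; the focal length in pixels is half the picture's height over the tangent of half this angle, whatever the lens; pixels are square), "cx", "cy" (the principal point, pixels), "eye" and "attitude" of the camera in the world; the wrist camera has in their place "T_tool_cam" (4x4, takes a point from camera to tool coordinates, whose origin is the TCP and whose axes are the flange's). Camera axes: x right, y up, looking along -z (the intrinsics and any distortion apply to the point x, -y, -z); pixel columns grow to the right and rows downward; lengths in m; the calibration is good to about 2 mm. A picture is of the moment at which its call begins: read the wrist's pose just before it. camera_model takes no time and is no camera call.
- bot.close_job(): hands the job in; it is judged then, once.
The state is a dict: "clock": time; "joints": joint angles; "qd": joint speeds; "tau": joint torques, N m; "tool_pos": TCP position; "eef_rot": TCP orientation; "wrist_force": force on the tool from outside, world axes, zero at the start; "wrist_torque": the same for the moment, N m; "finger_gap": finger opening in m; "finger_force": force on a finger pad.
Only numpy, scipy, OpenCV 4.12 (cv2) and the standard library are available. Lean on these libraries where they do the work, as an engineer would, in place of code of your own. Each camera call takes 0.05 s, during which the arm holds its last target. There are 200 camera calls.

TASK

Do the off-centre load check on the grey load cell unit: put your fingertips on the raised blue zigzag track of the clear plate at the end next to the green marker and run them along the whole track, round every bend, to the end next to the red marker, pressing only lightly so that the sprung plate stays a little sunk all the way but is never pushed down to its stop. Then lift off the plate, press the large black button all the way down to store the reading, and let go. Leave the carabiners, the belay device and the other loose things where they lie.

Things in the scene. Friction and masses are not known exactly. Their poses are not given: they have to be found in the camera images.
- unit: Grey load cell unit fixed to the bench, housing 180 (x) x 280 (y) x 30 mm high. Origin: centre of its underside on the bench (z = 0). Its y axis runs along its length. It carries the floating clear plate on its -x half and the button on its +x half (at x = +55, y = 0 mm); a flat dark display lies beside the button.
- plate_sink (a joint): How far the clear acrylic gauge plate (90 x 205 x 6 mm, edges along the unit's x and y, centred at unit x = -30, y = 0 mm) is sunk, in m: 0 = fully up, 0.012 = bottomed. It slides straight down only, on a spring: about 0.3 N starts it, then 0.6 N per mm (about 2.5 N at 3.5 mm, 6.5 N at 10 mm), and rises by itself when let go. At rest its underside is 46 mm and its top 52 mm above the bench.
- plate: The clear plate with the raised blue zigzag track on its top, which is one piece with it. The track is W-shaped, 14 mm wide, 3 mm high; four straights of 62 mm; its top is 55 mm above the bench with the plate up. Origin: centre of the plate's underside; axes as the unit's. (In the rules plate_c1 to plate_c9 are the track's straights and dots.)
- t0 (a point): Point on the centre line of the track's top face, at an end dot of the track; t0 (unit -y end) to t8 (unit +y end) lie in order along the track, 31 mm apart. Either end may be the start: see the markers.
- t1 (a point): Point on the centre line of the track's top face, halfway along a straight; t0 (unit -y end) to t8 (unit +y end) lie in order along the track, 31 mm apart. Either end may be the start: see the markers.
- t2 (a point): Point on the centre line of the track's top face, at a bend (white dot 10 mm wide); t0 (unit -y end) to t8 (unit +y end) lie in order along the track, 31 mm apart. Either end may be the start: see the markers.
- t3 (a point): Point on the centre line of the track's top face, halfway along a straight; t0 (unit -y end) to t8 (unit +y end) lie in order along the track, 31 mm apart. Either end may be the start: see the markers.
- t4 (a point): Point on the centre line of the track's top face, at a bend (white dot 10 mm wide); t0 (unit -y end) to t8 (unit +y end) lie in order along the track, 31 mm apart. Either end may be the start: see the markers.
- t5 (a point): Point on the centre line of the track's top face, halfway along a straight; t0 (unit -y end) to t8 (unit +y end) lie in order along the track, 31 mm apart. Either end may be the start: see the markers.
- t6 (a point): Point on the centre line of the track's top face, at a bend (white dot 10 mm wide); t0 (unit -y end) to t8 (unit +y end) lie in order along the track, 31 mm apart. Either end may be the start: see the markers.
- t7 (a point): Point on the centre line of the track's top face, halfway along a straight; t0 (unit -y end) to t8 (unit +y end) lie in order along the track, 31 mm apart. Either end may be the start: see the markers.
- t8 (a point): Point on the centre line of the track's top face, at an end dot of the track; t0 (unit -y end) to t8 (unit +y end) lie in order along the track, 31 mm apart. Either end may be the start: see the markers.
- start_marker: Green disc, 24 mm across, 6 mm high, fixed on the housing 39 mm beyond one end of the track (at unit x = -10, y = -123 or +123 mm): the track is followed from this end. Origin: centre of its underside, 30 mm above the bench.
- finish_marker: Red disc of the same size beyond the other end of the track. Origin as for the green one.
- store (a joint): The large black push button's travel in m: 0 = up, 0.006 = fully pressed; sprung, 5 N presses it fully and it comes back up by itself.
- store_top (a point): Centre of the top face of the black button (40 mm across), 52 mm above the bench when up, which is pressed straight down.
- carabiner_a: Loose teal locking carabiner lying flat, 115 x 70 x 18 mm. Origin: centre of its underside. To be left alone.
- carabiner_b: The second one, the same. To be left alone.
- belay_device: Loose titanium-coloured belay device with two slots, 38 x 62 x 30 mm, and a wire loop reaching 65 mm out to its -x. Origin: centre of the block's underside. To be left alone.
- test_weight: Loose brass test weight, 48 mm across, 70 mm high. Origin: centre of its underside. To be left alone.
- pulley: Loose aluminium pulley lying flat, 80 x 50 x 29 mm. Origin: centre of its underside. To be left alone.

How it is judged:
By the outcome, as a careful person would: the job done as asked, in the order asked, and still so for the second after the job is handed in, with the robot touching nothing.
It also fails if it takes over 54 s, if anything falls off the work surface, if the arm or the gripper's body presses on something with over 40 N, if the wrist force passes 120 N, or if a joint passes its speed limit or range.

## Working session

There is one attempt and no reset: what is moved stays moved. The work goes in short steps, Python scripts to look and compute and a shell command to move; the robot and the scene stay as the last step left them, time stands still between calls to the robot, and variables do not carry over. Pictures are saved under pics/ and viewed, at most 10 in all, crops included, and the job is handed in when it is done.

```bash
mkdir -p pics
python3 - <<'E'
from workcell import bot
import cv2
o=bot.get_obs(); print({k:o[k] for k in('clock','tool_pos','eef_rot','wrist_force','finger_gap')})
for n in('scene','top'):
    print(n,bot.camera_model(n)); cv2.imwrite(f'pics/{n}0.png',bot.capture(n)[:,:,::-1])
print(bot.camera_model('wrist'))
E
```

```text
{'clock': 0.0, 'tool_pos': array([0.14963958, 0.52889468, 0.21810967]), 'eef_rot': array([ 1.37480946e-01,  9.90504244e-01, -5.65539803e-04, -1.14284494e-04]), 'wrist_force': array([-0.28032253,  0.83041794, -0.86895214]), 'finger_gap': 0.09279286414430936}
scene {'vfov': 45.823477937742354, 'cx': 273.1361933633775, 'cy': 214.4958320281352, 'eye': array([ 1.25126897, -0.53861957,  0.99388699]), 'attitude': array([0.32955865, 0.15984218, 0.41613691, 0.83226898])}
top {'vfov': 53.522991254025115, 'cx': 275.0435183116043, 'cy': 212.8543837131117, 'eye': array([ 0.48399043, -0.04312411,  1.08886831]), 'attitude': array([ 0.03521695, -0.03253481, -0.70305631,  0.70951608])}
{'vfov': 62.0083827902885, 'cx': 279.1605605619192, 'cy': 214.68579866464682, 'T_tool_cam': array([[ 1.82389616e-04,  9.71258894e-01,  2.38025478e-01,
         6.60049694e-02],
       [ 9.99999962e-01, -1.28100604e-04, -2.43548543e-04,
         5.45519764e-04],
       [-2.06057481e-04,  2.38025514e-01, -9.71258880e-01,
        -1.66121894e-01],
       [ 0.00000000e+00,  0.00000000e+00,  0.00000000e+00,
         1.00000000e+00]])}
```

View pics/top0.png

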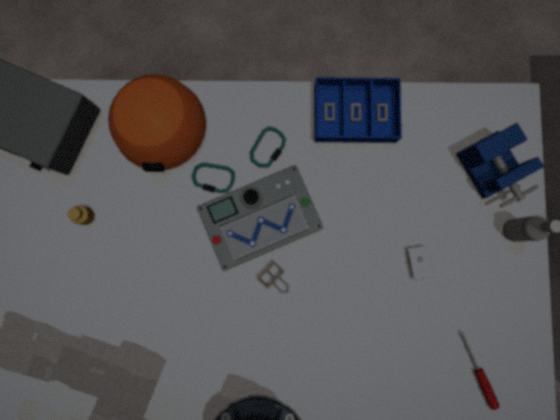

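View pics/scene0.png

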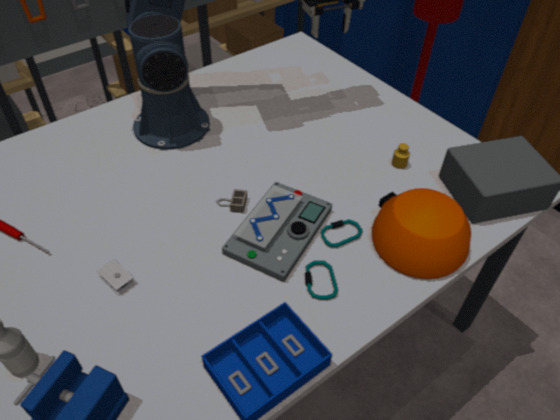

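The top view shows green at (306,202), red at (216,240), the button at (251,197) and track dots at about (292,207), (283,230), (261,220), (252,243) and (230,233). So the track runs from t0 (green, −y) to t8.

```bash
cat > h.py <<'E'
import numpy as np, cv2
from scipy.spatial.transform import Rotation as R
from workcell import bot
def cam(n,obs=None):
    m=bot.camera_model(n); f=210/np.tan(np.radians(m['vfov']/2))
    if n=='wrist':
        T=np.eye(4);T[:3,:3]=R.from_quat(obs['eef_rot']).as_matrix();T[:3,3]=obs['tool_pos']
        T=T@m['T_tool_cam']; return T[:3,3],T[:3,:3],f,m['cx'],m['cy']
    return m['eye'],R.from_quat(m['attitude']).as_matrix(),f,m['cx'],m['cy']
def ray(c,p,z):
    e,A,f,cx,cy=c; d=A@np.array([(p[0]-cx)/f,-(p[1]-cy)/f,-1]); return e+d*(z-e[2])/d[2]
def blobs(mask,lo=8):
    n,l,s,c=cv2.connectedComponentsWithStats(mask.astype(np.uint8)); return [(c[i],s[i,4]) for i in range(1,n) if s[i,4]>=lo]
E
python3 - <<'E'
from h import *
for n,(x0,y0,x1,y1) in dict(top=(195,160,325,270),scene=(220,180,335,280)).items():
    im=cv2.imread(f'pics/{n}0.png'); h=cv2.cvtColor(im,cv2.COLOR_BGR2HSV).astype(int); c=cam(n)
    H,S,V=h[...,0],h[...,1],h[...,2]; roi=np.zeros(H.shape,bool); roi[y0:y1,x0:x1]=1
    for nm,m,z in (('green',(H>45)&(H<75)&(S>120),.036),('red',((H<8)|(H>172))&(S>130),.036),('blue',(H>100)&(H<125)&(S>110)&(V>60),.055),('black',(V<45),.052)):
        for b,a in blobs(m&roi): print(n,nm,b.round(1),a,ray(c,b,z).round(4))
    cv2.imwrite(f'pics/{n}crop.png',cv2.resize(im[y0:y1,x0:x1],None,fx=6,fy=5.4 if n=='top' else 6,interpolation=cv2.INTER_CUBIC))
E
```

```text
top green [305.  201.2] 41 [ 0.6156 -0.1147  0.036 ]
top red [216.1 239.6] 57 [0.5161 0.1097 0.036 ]
top blue [263.6 228.2] 341 [ 0.5447 -0.0107  0.055 ]
top black [208.5 187.8] 56 [0.6456 0.1294 0.052 ]
top black [250.6 196.4] 203 [0.6247 0.0231 0.052 ]
top black [223.2 210.9] 115 [0.5875 0.0911 0.052 ]
scene green [251.5 253.8] 53 [ 0.6173 -0.1167  0.036 ]
scene red [297.6 192.2] 25 [0.517 0.11  0.036]
scene blue [267.5 213.7] 263 [ 0.5471 -0.0154  0.055 ]
scene black [312.5 216.7] 46 [0.6226 0.0731 0.052 ]
scene black [298.  227.9] 157 [0.63   0.0189 0.052 ]
scene black [333.1 225.1] 14 [0.6763 0.0965 0.052 ]
scene black [307.9 275.8] 36 [ 0.7594 -0.0563  0.052 ]
```

View pics/topcrop.png

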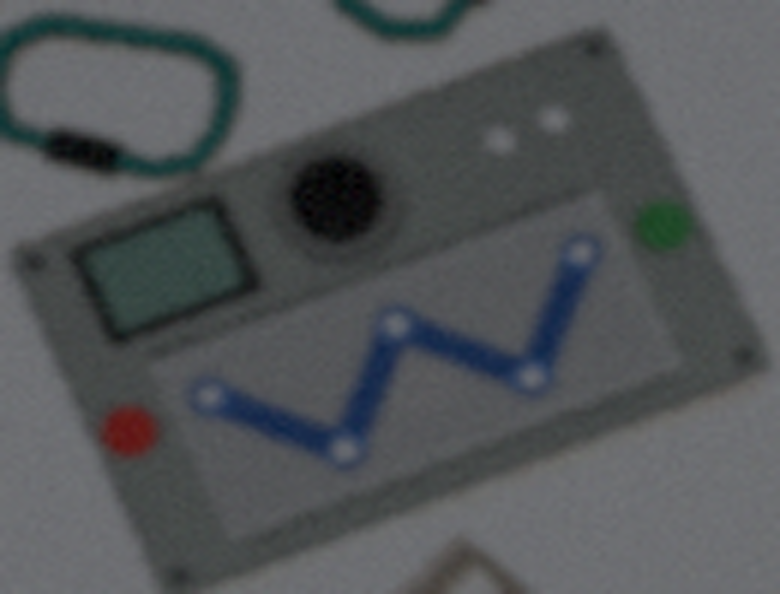

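Found t0–t8 in the crop, at (581,253), (533,376), (397,325), (345,449) and (210,397). The red–green distance comes out at 245.5 mm against the 246 mm given. Next I'll fit the unit frame.

```bash
cat >> h.py <<'E'
# unit frame (2-D): world = O + Ru @ u
XY=np.array([[-10,-123],[-10,123],[55,0]])/1e3
def fit(u,w):
    u=np.array(u);w=np.array(w);a=u-u.mean(0);b=w-w.mean(0)
    z=(a[:,0]-1j*a[:,1])@(b[:,0]+1j*b[:,1]); th=np.angle(z)
    Ru=np.array([[np.cos(th),-np.sin(th)],[np.sin(th),np.cos(th)]]); O=w.mean(0)-Ru@u.mean(0)
    return th,Ru,O,(w-u@Ru.T-O)
def delta(target,obs):
    return R.from_quat(obs['eef_rot']).as_matrix().T@(np.array(target)-obs['tool_pos'])
E
python3 - <<'E'
from h import *
c=cam('top'); s=cam('scene')
px=np.array([[581,253],[533,376],[397,325],[345,449],[210,397]])/[6,5.4]+[194.6,159.6]
d=np.array([ray(c,p,.055)[:2] for p in px])
th,Ru,O,r=fit(XY,[ray(c,(305,201.2),.036)[:2],ray(c,(216.1,239.6),.036)[:2],ray(c,(250.6,196.4),.052)[:2]])
print('top',np.degrees(th),O,(r*1e3).round(1).tolist())
print('dots in unit mm',((d-O)@Ru*1e3).round(1).tolist(), np.linalg.norm(np.diff(d,axis=0),axis=1))
th2,R2,O2,r2=fit(XY,[ray(s,(251.5,253.8),.036)[:2],ray(s,(297.6,192.2),.036)[:2],ray(s,(298,227.9),.052)[:2]])
print('scene',np.degrees(th2),O2,(r2*1e3).round(1).tolist())
o=bot.get_obs();print(o['joints'])
t=O+Ru@[-.03,-.06]; print(t,delta([*t,.2],o))
E
```

```text
top 23.93237582570035 [0.57477925 0.00126075] [[0.2, 0.6], [0.3, -0.0], [-0.4, -0.5]]
dots in unit mm [[-9.9, -84.0], [-54.2, -42.9], [-10.2, -0.5], [-54.1, 41.7], [-9.9, 83.6]] [0.06037244 0.061122   0.06089906 0.0608869 ]
scene 23.486076553208672 [ 0.57751356 -0.00060165] [[0.0, 0.8], [-2.2, 1.7], [2.2, -2.5]]
[ 1.21040558e+00  3.51177772e-01  1.65236193e+00 -3.48125533e-05
  1.13914859e+00 -8.45886556e-02]
[ 0.57169799 -0.06575049] [-0.56804209 -0.45724324  0.01862281]
```

```bash
r='x'
python3 -m inch '[{"delta_pos":[-0.031,-0.025,0],"spin":0},{"delta_pos":[-0.031,-0.025,0],"spin":0},{"delta_pos":[-0.031,-0.025,0],"spin":0},{"delta_pos":[-0.031,-0.025,0],"spin":0},{"delta_pos":[-0.031,-0.025,0],"spin":0}]' 0
python3 -m inch '[{"delta_pos":[-0.031,-0.025,0],"spin":0},{"delta_pos":[-0.031,-0.025,0],"spin":0},{"delta_pos":[-0.031,-0.025,0],"spin":0},{"delta_pos":[-0.031,-0.025,0],"spin":0},{"delta_pos":[-0.031,-0.025,0],"spin":0}]'
```

```text
clock: 0.52
tool_pos: [0.2653, 0.365, 0.2185]
eef_rot: [0.137, 0.991, -0.0, -0.0]
wrist_force: [1.6, 0.6, 0.4]
finger_gap: 0.0639
finger_force: 0.0
clock: 0.93
tool_pos: [0.3805, 0.2024, 0.2187]
eef_rot: [0.137, 0.991, 0.0, 0.0]
wrist_force: [0.5, 0.4, -0.0]
finger_gap: 0.0311
finger_force: 0.0
```

```bash
python3 -m inch '[{"delta_pos":[-0.031,-0.025,0],"spin":0},{"delta_pos":[-0.031,-0.025,0],"spin":0},{"delta_pos":[-0.031,-0.025,0],"spin":0},{"delta_pos":[-0.031,-0.025,0],"spin":0},{"delta_pos":[-0.031,-0.025,0],"spin":0}]' >/dev/null
python3 -m inch '[{"delta_pos":[-0.031,-0.025,0],"spin":0},{"delta_pos":[-0.031,-0.025,0],"spin":0},{"delta_pos":[-0.031,-0.025,0],"spin":0},{"delta_pos":[0,0,0],"spin":-6.6},{"delta_pos":[0,0,0],"spin":-6.6}]' >/dev/null
python3 -m inch '[{"delta_pos":[0,0,0],"spin":-6.6},{"delta_pos":[0,0,0],"spin":-6.6},{"delta_pos":[0,0,0],"spin":-6.6},{"delta_pos":[0,0,0],"spin":-6.6},{"delta_pos":[0,0,0],"spin":0}]'
python3 - <<'E'
from h import *
o=bot.get_obs(); im=bot.capture('wrist')[:,:,::-1]; cv2.imwrite('pics/w1.png',im)
M=R.from_quat(o['eef_rot']).as_matrix(); print(o['joints'].round(3),'tool y angle',np.degrees(np.arctan2(M[1,1],M[0,1])),o['wrist_force'],o['finger_gap'])
O=np.array([.5748,.0013]);th=np.radians(23.9);Ru=np.array([[np.cos(th),-np.sin(th)],[np.sin(th),np.cos(th)]])
h=cv2.cvtColor(im,cv2.COLOR_BGR2HSV).astype(int);H,S,V=h[...,0],h[...,1],h[...,2];c=cam('wrist',o)
blue=((H>100)&(H<125)&(S>110)).astype(np.uint8); hull=cv2.morphologyEx(blue,cv2.MORPH_CLOSE,np.ones((25,25)))
for nm,m,z in (('green',(H>45)&(H<75)&(S>120),.036),('red',((H<8)|(H>172))&(S>130),.036),('blue',blue>0,.055),('dot',(hull>0)&(S<70)&(V>90),.055),('black',V<40,.052)):
    for b,a in blobs(m,60): w=ray(c,b,z); print(nm,b.round(1),a,w.round(4),((w[:2]-O)@Ru*1e3).round(1))
E
```

```text
clock: 2.18
tool_pos: [0.5639, -0.0557, 0.2183]
eef_rot: [-0.209, 0.978, 0.0, -0.0]
wrist_force: [0.7, -0.6, 0.1]
finger_gap: 0.0005
finger_force: 0.0
[-0.181  0.382  1.608  0.     1.153 -2.172] tool y angle 114.09579737503678 [ 0.65139125 -0.56709387  0.05872671] 0.0004941697148849693
green [205.7 217.3] 382 [ 0.615  -0.1147  0.036 ] [ -10.3 -122.3]
red [443.2 218.1] 418 [0.516  0.1088 0.036 ] [-10.2 122.1]
blue [327.3 200.6] 3281 [ 0.5457 -0.0122  0.055 ] [-32.   -0.6]
blue [ 23.7 285.2] 1014 [ 0.7514 -0.2565  0.055 ] [  57.  -307.3]
blue [ 66. 351.] 3481 [ 0.8081 -0.196   0.055 ] [ 133.4 -274.9]
blue [ 32.4 347.5] 183 [ 0.8186 -0.2299  0.055 ] [ 129.2 -310.2]
blue [ 89.4 364.7] 118 [ 0.8142 -0.1682  0.055 ] [ 150.2 -252. ]
dot [284.7 176.9] 95 [ 0.5416 -0.059   0.055 ] [-54.7 -41.7]
dot [373.6 177.6] 96 [0.5079 0.018  0.055 ] [-54.4  42.4]
dot [284.5 196.2] 158 [ 0.5587 -0.0515  0.055 ] [-36.1 -41.8]
dot [372.1 196.3] 148 [0.5245 0.0251 0.055 ] [-36.3  42.2]
dot [328.  204.6] 147 [ 0.5491 -0.0099  0.055 ] [-28.    0.2]
dot [241.2 222.8] 90 [ 0.5999 -0.0793  0.055 ] [ -9.7 -83.8]
dot [327.2 223.2] 93 [ 0.566  -0.0024  0.055 ] [-9.5  0.2]
dot [413.2 223.5] 93 [0.532  0.0744 0.055 ] [-9.5 84.2]
dot [ 32.2 348.9] 543 [ 0.8204 -0.2297  0.055 ] [ 130.9 -310.7]
dot [ 90.1 360. ] 310 [ 0.8083 -0.1692  0.055 ] [ 144.4 -250.5]
black [279.1 273.2] 188 [ 0.6342 -0.0234  0.052 ] [ 44.3 -46.7]
black [359.4 311.7] 14703 [0.6394 0.0714 0.052 ] [87.5 37.9]
black [217.1 313.4] 10251 [ 0.7023 -0.0644  0.052 ] [  90.  -111.7]
black [279.4 407. ] 14054 [0.7824 0.0433 0.052 ] [206.8 -45.7]
```

View pics/w1.png

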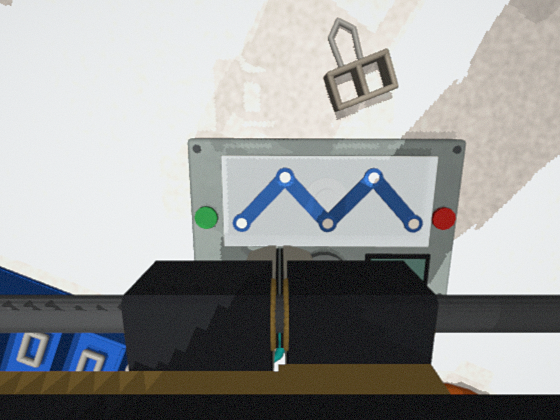

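The wrist view confirms the frame. The dots sit at unit x = −9.6/−54.5 and y = 0, ±42, ±84; tool x = −unit x and tool y = unit y. I'm moving above t0.

```bash
python3 -m inch '[{"delta_pos":[-0.0046,-0.0073,0.028],"spin":0},{"delta_pos":[-0.0046,-0.0073,0.028],"spin":0},{"delta_pos":[-0.0046,-0.0073,0.028],"spin":0},{"delta_pos":[-0.0046,-0.0073,0.028],"spin":0},{"delta_pos":[-0.0046,-0.0073,0.028],"spin":0}]' >/dev/null
python3 -m inch '[{"delta_pos":[0,0,0.008],"spin":0.2},{"delta_pos":[0,0,0.004],"spin":0},{"delta_pos":[0,0,0],"spin":0},{"delta_pos":[0,0,0],"spin":0}]'
python3 - <<'E'
from h import *
o=bot.get_obs(); print(delta([.5999,-.0794,.055],o),o['wrist_force'])
im=bot.capture('wrist')[:,:,::-1]; cv2.imwrite('pics/w2.png',im)
im=bot.capture('scene')[:,:,::-1]; cv2.imwrite('pics/s2.png',cv2.resize(im[180:300,200:360],None,fx=5,fy=5,interpolation=cv2.INTER_CUBIC))
E
```

```text
clock: 2.98
tool_pos: [0.6003, -0.0797, 0.0681]
eef_rot: [-0.204, 0.979, -0.0, 0.001]
wrist_force: [0.5, -0.4, -0.0]
finger_gap: 0.0003
finger_force: 0.0
[0.00026072 0.00048007 0.01309358] [ 0.50783673 -0.41180386 -0.04981834]
```

View pics/s2.png

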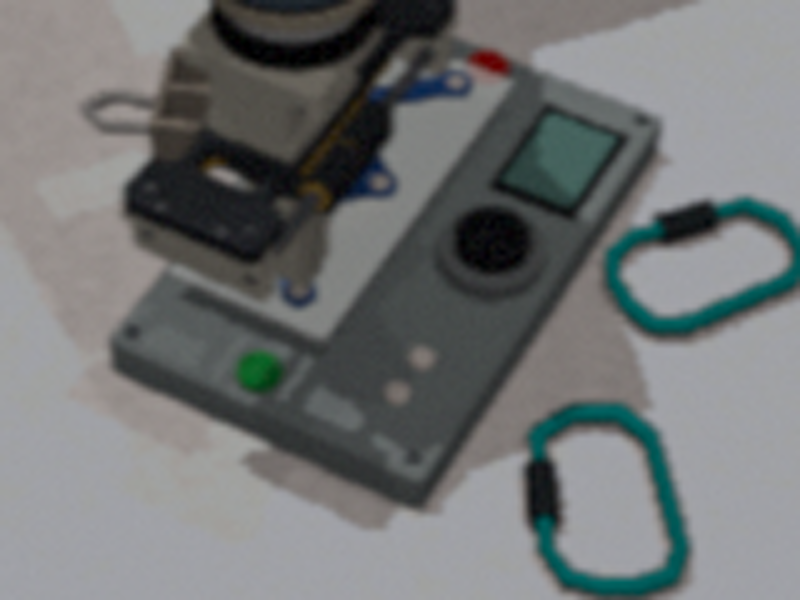

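The fingers are over the dot next to the green marker. Descending to about 4.5 mm of sink.

```bash
python3 -m inch '[{"delta_pos":[0,0,0.006],"spin":0},{"delta_pos":[0,0,0.005],"spin":0},{"delta_pos":[0,0,0.0035],"spin":0},{"delta_pos":[0,0,0.003],"spin":0},{"delta_pos":[0,0,0],"spin":0}]'
python3 -m inch '[{"delta_pos":[0,0,0],"spin":0}]'
```

```text
clock: 3.5
tool_pos: [0.5999, -0.0798, 0.0488]
eef_rot: [-0.204, 0.979, 0.0, -0.0]
wrist_force: [-0.4, 1.2, 3.8]
finger_gap: 0.0007
finger_force: 2.1
clock: 3.58
tool_pos: [0.6, -0.0798, 0.0492]
eef_rot: [-0.204, 0.979, 0.0, 0.0]
wrist_force: [-0.5, 0.5, 5.3]
finger_gap: 0.0005
finger_force: 2.0
```

```bash
python3 -m inch '[{"delta_pos":[0.003,0.0028,-0.0003],"spin":0},{"delta_pos":[0.003,0.0028,-0.0003],"spin":0},{"delta_pos":[0.003,0.0028,-0.0003],"spin":0},{"delta_pos":[0.003,0.0028,-0.0001],"spin":0},{"delta_pos":[0.003,0.0028,0],"spin":0}]'
python3 - <<'E'
from h import *
o=bot.get_obs()
O=np.array([.5748,.0013]);th=np.radians(23.9);Ru=np.array([[np.cos(th),-np.sin(th)],[np.sin(th),np.cos(th)]])
print(((o['tool_pos'][:2]-O)@Ru*1e3).round(1), delta([*(O+Ru@[-.0545,-.042]),.0505],o),o['wrist_force'])
E
```

```text
clock: 4.0
tool_pos: [0.5802, -0.0729, 0.0503]
eef_rot: [-0.204, 0.979, -0.0, 0.0]
wrist_force: [2.0, 0.2, 3.6]
finger_gap: 0.0005
finger_force: 1.7
[-25.1 -70.1] [ 0.02951306  0.02790119 -0.00018298] [2.04600881 0.21982875 3.57858765]
```

Tracking is accurate, at 3.6 N and z = 0.0503. Continuing to t2.

```bash
cat > chk.py <<'E'
from h import *
o=bot.get_obs()
O=np.array([.5748,.0013]);th=np.radians(23.9);Ru=np.array([[np.cos(th),-np.sin(th)],[np.sin(th),np.cos(th)]])
print('unit mm',((o['tool_pos'][:2]-O)@Ru*1e3).round(1),'z',o['tool_pos'][2].round(4),'F',o['wrist_force'].round(1),'t',o['clock'])
for n,u in dict(t2=(-.0545,-.042),t4=(-.0096,0),t6=(-.0545,.042),t8=(-.0096,.084),btn=(.055,0)).items(): print(n,(delta([*(O+Ru@u),.0505],o)*1e3).round(1))
E
python3 -m inch '[{"delta_pos":[0.003,0.0028,0],"spin":0},{"delta_pos":[0.003,0.0028,0],"spin":0},{"delta_pos":[0.003,0.0028,0],"spin":0},{"delta_pos":[0.003,0.0028,0],"spin":0},{"delta_pos":[0.003,0.0028,0],"spin":0}]'|grep -E "pos|wrist"
python3 -m inch '[{"delta_pos":[0.003,0.0028,0],"spin":0},{"delta_pos":[0.003,0.0028,0],"spin":0},{"delta_pos":[0.003,0.0028,0],"spin":0},{"delta_pos":[0.003,0.0028,0],"spin":0},{"delta_pos":[0.003,0.0028,0],"spin":0}]'|grep -E "pos|wrist"
python3 -m inch '[{"delta_pos":[0,0,0],"spin":0},{"delta_pos":[0,0,0],"spin":0}]'|grep -E "pos|wrist"
python3 chk.py
```

```text
tool_pos: [0.5608, -0.0661, 0.0502]
wrist_force: [2.3, -0.3, 4.5]
tool_pos: [0.5414, -0.0593, 0.0501]
wrist_force: [2.7, -1.1, 3.7]
tool_pos: [0.5408, -0.059, 0.0499]
wrist_force: [-2.5, 1.1, 2.9]
unit mm [-55.5 -41.4] z 0.0499 F [-2.5  1.1  2.9] t 5.0
t2 [-1.  -0.6 -0.7]
t4 [-45.7  41.6  -0.7]
t6 [-0.6 83.4 -0.5]
t8 [-45.2 125.6  -0.5]
btn [-110.3   42.    -0.8]
```

```bash
python3 -m inch '[{"delta_pos":[-0.003,0.0028,-0.0001],"spin":0},{"delta_pos":[-0.003,0.0028,-0.0001],"spin":0},{"delta_pos":[-0.003,0.0028,-0.0001],"spin":0},{"delta_pos":[-0.003,0.0028,0],"spin":0},{"delta_pos":[-0.003,0.0028,0],"spin":0}]'|grep -E "pos|wrist"
python3 -m inch '[{"delta_pos":[-0.003,0.0028,0],"spin":0},{"delta_pos":[-0.003,0.0028,0],"spin":0},{"delta_pos":[-0.003,0.0028,0],"spin":0},{"delta_pos":[-0.003,0.0028,0],"spin":0},{"delta_pos":[-0.003,0.0028,0],"spin":0}]'|grep -E "pos|wrist"
python3 -m inch '[{"delta_pos":[-0.003,0.0028,0],"spin":0},{"delta_pos":[-0.003,0.0028,0],"spin":0},{"delta_pos":[-0.003,0.0028,0],"spin":0},{"delta_pos":[-0.003,0.0028,0],"spin":0},{"delta_pos":[-0.003,0.0028,0],"spin":0}]'|grep -E "pos|wrist"
python3 -m inch '[{"delta_pos":[0,0,0],"spin":0},{"delta_pos":[0,0,0],"spin":0}]'|grep -E "pos|wrist"
python3 chk.py
```

```text
tool_pos: [0.5502, -0.0401, 0.0504]
wrist_force: [-0.7, -1.8, 3.4]
tool_pos: [0.5583, -0.0213, 0.0504]
wrist_force: [0.1, -2.3, 3.3]
tool_pos: [0.5664, -0.0025, 0.0504]
wrist_force: [-1.0, -1.8, 2.9]
tool_pos: [0.5665, -0.0023, 0.0505]
wrist_force: [1.3, 2.3, 3.9]
unit mm [-9.   0.1] z 0.0505 F [1.3 2.3 3.9] t 6.4167
t2 [ 45.3 -42.3  -0.1]
t4 [ 0.6 -0.1 -0. ]
t6 [45.7 41.7 -0. ]
t8 [ 1.  83.9  0. ]
btn [-64.    0.3   0. ]
```

```bash
python3 -m inch '[{"delta_pos":[0.003,0.0028,0],"spin":0},{"delta_pos":[0.003,0.0028,0],"spin":0},{"delta_pos":[0.003,0.0028,0],"spin":0},{"delta_pos":[0.003,0.0028,0],"spin":0},{"delta_pos":[0.003,0.0028,0],"spin":0}]'|grep -E "pos|wrist"
python3 -m inch '[{"delta_pos":[0.003,0.0028,0],"spin":0},{"delta_pos":[0.003,0.0028,0],"spin":0},{"delta_pos":[0.003,0.0028,0],"spin":0},{"delta_pos":[0.003,0.0028,0],"spin":0},{"delta_pos":[0.003,0.0028,0],"spin":0}]'|grep -E "pos|wrist"
python3 -m inch '[{"delta_pos":[0.003,0.0028,0],"spin":0},{"delta_pos":[0.003,0.0028,0],"spin":0},{"delta_pos":[0.003,0.0028,0],"spin":0},{"delta_pos":[0.003,0.0028,0],"spin":0},{"delta_pos":[0.003,0.0028,0],"spin":0}]'|grep -E "pos|wrist"
python3 -m inch '[{"delta_pos":[0,0,0],"spin":0},{"delta_pos":[0,0,0],"spin":0}]'|grep -E "pos|wrist"
python3 chk.py
```

```text
tool_pos: [0.5466, 0.004, 0.0506]
wrist_force: [2.3, -0.9, 2.6]
tool_pos: [0.5272, 0.0109, 0.0505]
wrist_force: [2.9, -0.8, 3.4]
tool_pos: [0.5078, 0.0177, 0.0504]
wrist_force: [2.8, -0.9, 3.4]
tool_pos: [0.5072, 0.0179, 0.0502]
wrist_force: [-2.2, 1.3, 3.2]
unit mm [-55.1  42.5] z 0.0502 F [-2.2  1.3  3.2] t 7.8333
t2 [ -1.  -84.5  -0.4]
t4 [-45.7 -42.3  -0.4]
t6 [-0.6 -0.5 -0.3]
t8 [-45.2  41.7  -0.3]
btn [-110.3  -41.9   -0.5]
```

```bash
python3 -m inch '[{"delta_pos":[-0.003,0.0028,-0.0001],"spin":0},{"delta_pos":[-0.003,0.0028,0],"spin":0},{"delta_pos":[-0.003,0.0028,0],"spin":0},{"delta_pos":[-0.003,0.0028,0],"spin":0},{"delta_pos":[-0.003,0.0028,0],"spin":0}]'|grep -E "pos|wrist"
python3 -m inch '[{"delta_pos":[-0.003,0.0028,0],"spin":0},{"delta_pos":[-0.003,0.0028,0],"spin":0},{"delta_pos":[-0.003,0.0028,0],"spin":0},{"delta_pos":[-0.003,0.0028,0],"spin":0},{"delta_pos":[-0.003,0.0028,0],"spin":0}]'|grep -E "pos|wrist"
python3 -m inch '[{"delta_pos":[-0.003,0.0028,0],"spin":0},{"delta_pos":[-0.003,0.0028,0],"spin":0},{"delta_pos":[-0.003,0.0028,0],"spin":0},{"delta_pos":[-0.003,0.0028,0],"spin":0},{"delta_pos":[-0.003,0.0028,0],"spin":0}]'|grep -E "pos|wrist"
python3 -m inch '[{"delta_pos":[0,0,0],"spin":0},{"delta_pos":[0,0,0],"spin":0},{"delta_pos":[0,0,0],"spin":0}]'|grep -E "pos|wrist"
python3 chk.py
```

```text
tool_pos: [0.5166, 0.0368, 0.0505]
wrist_force: [-0.8, -1.6, 3.8]
tool_pos: [0.5247, 0.0557, 0.0505]
wrist_force: [-0.5, -2.4, 3.7]
tool_pos: [0.5328, 0.0745, 0.0505]
wrist_force: [-0.1, -2.0, 3.6]
tool_pos: [0.5329, 0.0744, 0.0506]
wrist_force: [0.9, 3.2, 1.8]
unit mm [-8.7 83.8] z 0.0506 F [0.9 3.2 1.8] t 9.3333
t2 [ 4.510e+01 -1.261e+02  1.000e-01]
t4 [  0.4 -83.8   0.1]
t6 [ 45.5 -42.1   0.1]
t8 [0.9 0.2 0.1]
btn [-64.2 -83.5   0.2]
```

t8 is reached. Lifting straight up and moving over the button.

```bash
python3 -m inch '[{"delta_pos":[0,0,-0.008],"spin":0},{"delta_pos":[0,0,-0.012],"spin":0},{"delta_pos":[0,0,-0.015],"spin":0},{"delta_pos":[0,0,0],"spin":0}]'|grep -E "pos|wrist"
python3 -m inch '[{"delta_pos":[-0.0128,-0.0167,0],"spin":0},{"delta_pos":[-0.0128,-0.0167,0],"spin":0},{"delta_pos":[-0.0128,-0.0167,0],"spin":0},{"delta_pos":[-0.0128,-0.0167,0],"spin":0},{"delta_pos":[-0.0128,-0.0167,0],"spin":0}]'|grep -E "pos|wrist"
python3 -m inch '[{"delta_pos":[0,0,0.01],"spin":0},{"delta_pos":[0,0,0.01],"spin":0},{"delta_pos":[0,0,0.004],"spin":0},{"delta_pos":[0,0,0],"spin":0}]'|grep -E "pos|wrist"
python3 chk.py
```

```text
tool_pos: [0.5339, 0.074, 0.0885]
wrist_force: [0.5, -0.3, 0.2]
tool_pos: [0.6253, 0.0225, 0.0855]
wrist_force: [-0.0, 0.2, -0.2]
tool_pos: [0.6229, 0.0237, 0.0598]
wrist_force: [-0.7, -0.1, 0.4]
unit mm [53.1  1. ] z 0.0598 F [-0.7 -0.1  0.4] t 10.4167
t2 [107.3 -43.5   9.6]
t4 [62.6 -1.3  9.5]
t6 [107.8  40.5   9.7]
t8 [63.1 82.7  9.6]
btn [-2.  -1.   9.3]
```

```bash
python3 -m inch '[{"delta_pos":[-0.002,-0.001,0.004],"spin":0},{"delta_pos":[0,0,0.003],"spin":0},{"delta_pos":[0,0,0.003],"spin":0},{"delta_pos":[0,0,0.003],"spin":0},{"delta_pos":[0,0,0],"spin":0}]'|grep -E "pos|wrist"
python3 -m inch '[{"delta_pos":[0,0,0.001],"spin":0},{"delta_pos":[0,0,0],"spin":0}]'|grep -E "pos|wrist"
```

```text
tool_pos: [0.627, 0.0233, 0.0484]
wrist_force: [-1.1, 1.8, 3.7]
tool_pos: [0.627, 0.0233, 0.0478]
wrist_force: [-0.6, 3.2, 3.8]
```

```bash
python3 -m inch '[{"delta_pos":[0,0,0.0015],"spin":0},{"delta_pos":[0,0,0],"spin":0}]'|grep -E "pos|wrist"
python3 -m inch '[{"delta_pos":[0,0,0.001],"spin":0},{"delta_pos":[0,0,0],"spin":0}]'|grep -E "pos|wrist"
```

```text
tool_pos: [0.627, 0.0233, 0.0463]
wrist_force: [-0.9, 2.9, 5.3]
tool_pos: [0.6271, 0.0233, 0.0462]
wrist_force: [-4.5, 2.6, 13.4]
```

The force jumped to 13.4 N and z stopped at 0.046, so the button is on its stop. I'll give it one small push to be sure, then let go.

```bash
python3 -m inch '[{"delta_pos":[0,0,0.0005],"spin":0},{"delta_pos":[0,0,0],"spin":0},{"delta_pos":[0,0,0],"spin":0}]'|grep -E "pos|wrist"
python3 -m inch '[{"delta_pos":[0,0,-0.008],"spin":0},{"delta_pos":[0,0,-0.02],"spin":0},{"delta_pos":[0,0,-0.035],"spin":0},{"delta_pos":[0,0,-0.035],"spin":0},{"delta_pos":[0,0,-0.02],"spin":0}]'|grep -E "pos|wrist"
python3 -m inch '[{"delta_pos":[0,0,0],"spin":0},{"delta_pos":[0,0,0],"spin":0},{"delta_pos":[0,0,0],"spin":0},{"delta_pos":[0,0,0],"spin":0},{"delta_pos":[0,0,0],"spin":0}]'
python3 - <<'E'
from h import *
im=bot.capture('scene')[:,:,::-1]; cv2.imwrite('pics/s3.png',im)
E
```

```text
tool_pos: [0.6272, 0.0233, 0.0461]
wrist_force: [-7.0, 2.4, 18.8]
tool_pos: [0.6278, 0.0228, 0.1659]
wrist_force: [0.3, -0.2, 0.3]
clock: 12.42
tool_pos: [0.6264, 0.023, 0.1611]
eef_rot: [-0.204, 0.979, 0.0, -0.001]
wrist_force: [0.3, 0.2, -0.3]
finger_gap: 0.0003
finger_force: 0.0
```

View pics/s3.png

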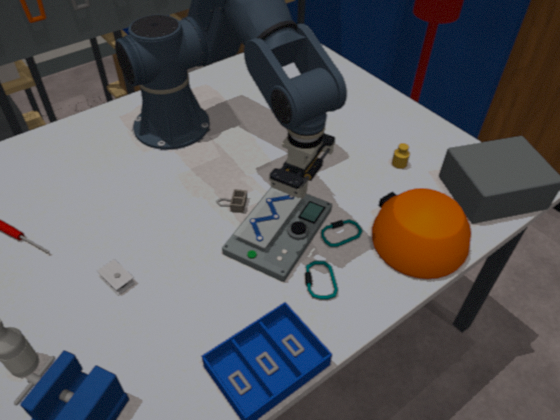

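The arm is clear, the button at (298,228) is up, and the carabiners, belay device and other loose things are where they were. Handing in.

```bash
python3 -c "
from workcell import bot
print(bot.close_job())"
```

```text
the job is handed in; nothing more can be done
None
```

I ran the whole track from green to red with the plate lightly sunk (about 4–6 mm, never at its stop), lifted off, pressed the black button to its stop and released it; the loose things were left where they lay, and the job was handed in at about 12.5 s.

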